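Load a return spring and gauge its loaded length

ROBOT

A 7-joint arm with a two-finger parallel gripper is mounted at the origin on a cart in front of the work surface, level with it; the furniture and walls round the work are solid. World frame = base frame: x ahead of the robot, y to its left, z up, the work surface at z = 0. Lengths are in m, angles in rad, forces in N, time in s.
With the tool pointing down it reaches from about 0.35 to 0.9 m from the base axis. Payload 8.1 kg.
Tool frame: the origin (TCP) lies between the finger pads; the fingertips stand 11 mm ahead of it and the grasp point (between the pads) lies 8 mm behind it; z points along the fingers, y is the line along which they close (so a half turn about z gives the same grasp; the last joint's range is limited). The gripper opens to 92 mm and grips with 3 to 60 N. Pads are 19 mm wide; open, the fingers measure 130 mm over their backs; the gripper's body (75 mm by 190 mm) begins 47 mm behind the grasp point.
Start: joints at [1.028, 0.434, 0.025, 1.573, -0.012, 1.134, -0.075], TCP at [0.266, -0.566, 0.238] pointing down, gripper open.
Joint ranges: [-2.62, 2.62], [-0.44, 2.09], [-1.27, 1.32], [0.08, 2.57], [-1.32, 4.46], [0.12, 2], [-2.74, 2.74]. Speed limits (rad/s): [2.22, 2.22, 3.01, 3.01, 3.14, 3.14, 3.14].

INTERFACE

Orientations are given as a rotation vector (axis times angle).
In Python, from cell import observe, get_image, camera_params, sign_off gives the robot as it stands.
- The arm moves only by the shell command python3 -m pendant 'ROWS' [FORCE]. ROWS is JSON, one flat list of numbers, 7 for each row, row after row: the shift along the tool's x, y, z in m, then the turn, a rotation vector about the tool's x, y, z in rad, then the finger opening in m, from 0 to 0.0918. In form: [dx, dy, dz, rx, ry, rz, jaw, dx, dy, dz, rx, ry, rz, jaw, ...]. A call has 1 to 10 rows; each row shifts and turns the commanded pose from where the row before left it, along the tool's axes as they then stand; what a row does not reach is not made up. A row lasts 1/8 s, in which the tool goes at most 62.5 mm and 10.7 degrees, less where a joint would pass 70% of its speed; a pose out of reach is approached as far as the arm can. A call is refused whole if a number of a shift passes 0.0625 or a number of a turn 0.188, either way. A call with a gripper value outside its range is refused whole. The fingers move at their own pace and stop on an object; FORCE is the grip in N (left out, the last holds). Time passes only in rows, so rows that do not move let the fingers close. It gives the time, the measured TCP pose, the force, the opening and the grip force at its end, in the units of the state.
- observe(): the state, without advancing time (a new reading comes with each control period).
- get_image(name): name is "side" or "top" or "wrist"; returns the picture (384x512x3 uint8, red, green, blue); there is no depth.
- camera_params(name): a dict with "intrinsics" (3x3 intrinsics, pixels), "eye" and "rotation" of the camera in the world; the wrist camera has in their place "T_tool_cam" (4x4, takes a point from camera to tool coordinates, whose origin is the TCP and whose axes are the flange's). Camera axes: x right, y down, z forward; pixel columns grow to the right and rows downward; lengths in m; the calibration is good to about 2 mm. A picture is of the moment at which its call begins: read the wrist's pose just before it. camera_params takes no time and is no camera call.
- sign_off(): hands the job in; it is judged then, once.
The state is a dict: "clock": time; "joints": joint angles; "dq": joint speeds; "joint_efforts": joint torques, N m; "position": TCP position; "ee_rot": TCP orientation; "force": force on the tool from outside, world axes, zero at the start; "ft_torque": the same for the moment, N m; "width": opening from 0.0 (shut) to 1.0 (fully open); "gripper_force": force on a finger pad.
Only numpy, scipy, OpenCV 4.12 (cv2) and the standard library are available. Lean on these libraries where they do the work, as an engineer would, in place of code of your own. Each camera call takes 0.05 s, during which the arm holds its last target. There are 200 camera calls.

TASK

Check the return spring in the spring tester on the bench: set the dark steel dapping block upright on the middle of the tester's round pan, let go and let the spring sink under its weight. Then push the round gauge button beside the pan straight down until its top is level with the top of the loaded pan, and leave the block standing on the pan.

Things in the scene. Friction and masses are not known exactly. Their poses are not given: they have to be found in the camera images.
- block_center (a point): The test weight: a dark grey steel dapping block, a 46 mm cube with round hollows in its top, mass 0.41 to 0.99 kg from run to run. Point: its centre, 23 mm above its underside; z up, x and y square to its sides. It stands on the bench near other blocks (flat steel bench block 67 x 67 x 20 mm, dark green wax block 37 x 53 x 24 mm).
- pan_top (a point): The tester's pan: a flat round steel plate, no rim, 80 mm across, 4 mm thick, on an upright coil spring. Point: centre of its top face; z up, -y toward the gauge button. Unloaded its top is 140 mm above the bench. It moves straight down without tilting: 1 N preload, then 0.16 N per mm, damped (2 s to settle). Under the block it sinks 18 to 55 mm, by the block's mass; travel 60 mm.
- gauge_top (a point): The gauge button: a flat round steel knob 32 mm across, 7 mm thick, on a slim rod 100 mm from the pan's centre on its -y side. Point: centre of its top face. It starts 150 to 160 mm above the bench, slides straight down under about 3 N, stays by friction where it is left, lowest 82 mm; pushed too far, it can be gripped by its edge and drawn up.
- tester: The spring tester, fixed to the bench: a grey base 92 x 186 mm (x, y), 20 mm high, carrying the pan on its spring and the gauge button. Origin: on the bench straight below the pan's centre; z up, -y toward the gauge button. A steel pointer 12 mm wide, flush with the pan's top, runs from the pan toward the button and ends 76 mm from the pan's centre.
There are look-alikes about, which are no part of the job. Of the things shaped like the tester, the grey one is meant.

How it is judged:
By the outcome, as a careful person would: the job done as asked, in the order asked, and still so for the second after the job is handed in, with the robot touching nothing.
It also fails if it takes over 48 s, if anything falls off the work surface, if the arm or the gripper's body presses on something with over 40 N, if the wrist force passes 120 N, or if a joint passes its speed limit or range.

## Working session

There is one attempt and no reset: what is moved stays moved. The work goes in short steps, Python scripts to look and compute and a shell command to move; the robot and the scene stay as the last step left them, time stands still between calls to the robot, and variables do not carry over. Pictures are saved under pics/ and viewed, at most 13 in all, crops included, and the job is handed in when it is done.

```bash
mkdir -p pics; ls; python3 - <<'E'
from cell import *
import cv2,numpy as np
s=observe();print(s['clock'],s['position'],s['ee_rot'],s['width'],s['force'])
for n in('side','top'):
    im=get_image(n);cv2.imwrite(f'pics/{n}0.png',im[...,::-1])
    print(n,{k:np.round(v,4).tolist() for k,v in camera_params(n).items()})
a=np.hstack([cv2.imread('pics/side0.png'),cv2.imread('pics/top0.png')])
print({k:np.round(v,4).tolist() for k,v in camera_params('wrist').items()})
E
```

```text
pics
0.0 [ 0.26581341 -0.56509651  0.23693779] [-3.06449132e+00 -6.84816051e-01  7.94673800e-04] 1.0015908553794082 [ 0.28997966 -0.03786882  0.06545048]
side {'intrinsics': [[433.7564, 0.0, 253.519], [0.0, 433.7564, 195.307], [0.0, 0.0, 1.0]], 'eye': [-0.548, -1.1185, 0.8289], 'rotation': [-1.882, 0.8052, -0.4922]}
top {'intrinsics': [[487.459, 0.0, 245.6061], [0.0, 487.459, 190.0642], [0.0, 0.0, 1.0]], 'eye': [0.0107, 0.12, 1.4125], 'rotation': [-1.6958, 2.3082, -0.4882]}
{'intrinsics': [[268.0494, 0.0, 255.0314], [0.0, 268.0494, 194.7396], [0.0, 0.0, 1.0]], 'T_tool_cam': [[-0.0001, -0.9669, -0.255, 0.0688], [1.0, -0.0002, 0.0004, -0.0003], [-0.0005, -0.255, 0.9669, -0.148], [0.0, 0.0, 0.0, 1.0]]}
```

View pics/side0.png

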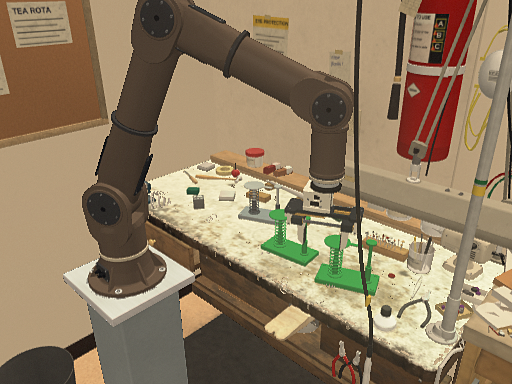

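View pics/top0.png

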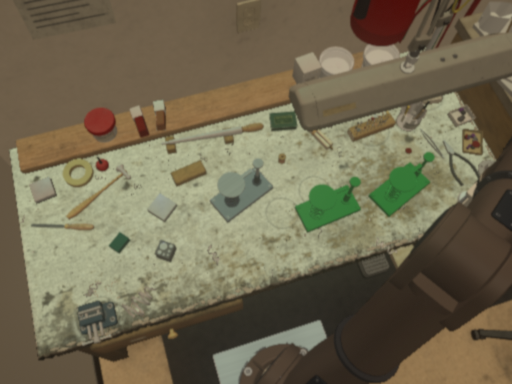

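The side view shows the robot reaching over the green testers. In the top view the grey tester's pan is near (231,185), its button near (258,163), and the dapping block near (165,250), to the left of the tester.

```bash
cat > h.py <<'E'
from cell import *
import cv2,numpy as np
from scipy.spatial.transform import Rotation as R
def cam(n,s=None):
    p=camera_params(n);K=np.array(p['intrinsics'])
    if n!='wrist': return K,R.from_rotvec(p['rotation']).as_matrix() if np.size(p['rotation'])==3 else np.array(p['rotation']),np.array(p['eye'])
    s=s or observe();T=np.array(p['T_tool_cam']);M=R.from_rotvec(s['ee_rot']).as_matrix()
    return K,M@T[:3,:3],M@T[:3,3]+s['position']
def ray(c,uv):
    K,M,e=c;uv=np.atleast_2d(uv).astype(float)
    return e,np.c_[(uv-K[:2,2])/K[0,0],np.ones(len(uv))]@M.T
def plane(c,uv,z):
    e,d=ray(c,uv);return e+d*((z-e[2])/d[:,2])[:,None]
def tri(l):
    A=np.zeros((3,3));b=np.zeros(3)
    for c,uv in l:
        e,d=ray(c,uv);d=d[0]/np.linalg.norm(d[0]);P=np.eye(3)-np.outer(d,d);A+=P;b+=P@e
    return np.linalg.solve(A,b)
def proj(c,p):
    K,M,e=c;q=(np.atleast_2d(p)-e)@M;q=q@K.T;return q[:,:2]/q[:,2:]
E
python3 - <<'E'
from h import *
c=cam('top')
print('block',plane(c,[165,250],.046),'pan',plane(c,[231,185],.14),'btn',plane(c,[258,163],.155))
print('base corners', plane(c,[[210,199],[228,218],[273,186],[254,168]],.02))
t=cv2.imread('pics/top0.png')
s=cv2.imread('pics/side0.png')
a=cv2.resize(t[140:280,110:290],None,fx=4,fy=4,interpolation=2)
b=cv2.resize(s[160:240,170:310],None,fx=4,fy=4,interpolation=2)
cv2.imwrite('pics/c1.png',a)
print(a.shape)
E
```

```text
block [[0.46475312 0.21115367 0.046     ]] pan [[ 0.56470015 -0.02077028  0.14      ]] btn [[ 0.60162357 -0.11356962  0.155     ]]
base corners [[ 0.59083269  0.04159718  0.02      ]
 [ 0.51440426  0.00642264  0.02      ]
 [ 0.57461574 -0.15853318  0.02      ]
 [ 0.65193891 -0.12098777  0.02      ]]
(560, 720, 3)
```

View pics/c1.png

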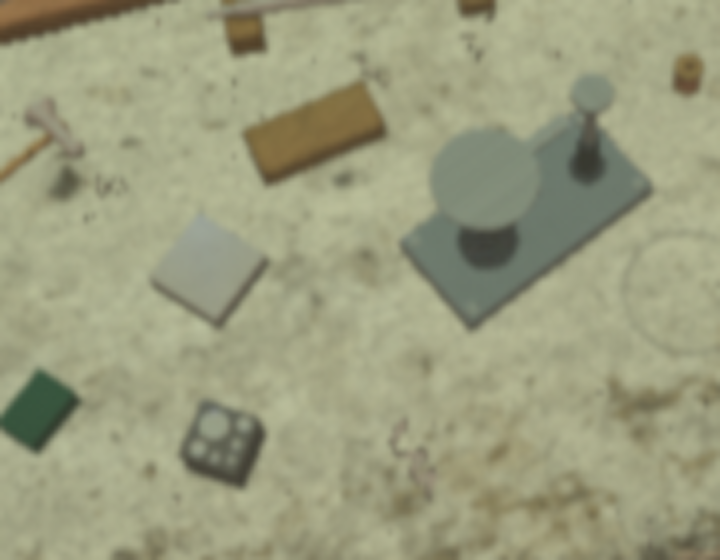

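The crop shows the pan at top-image pixel (231.2,184.5) and the button at (258.2,163.7). The block's top is centred near (165.5,249), with corners at about crop (207,400), (265,430), (247,470) and (183,450).

```bash
cat >> h.py <<'E'
def ax(s=None):
    s=s or observe();return R.from_rotvec(s['ee_rot']).as_matrix(),np.array(s['position'])
def goal(p,yaw=None):
    "shift in tool axes to p; turn about tool z so tool x points at yaw (deg), tool down"
    M,t=ax();print('shift mm',np.round(M.T@(np.array(p)-t)*1e3,1),'tilt',np.round(M[2],4),'yaw',np.degrees(np.arctan2(M[1,0],M[0,0])).round(2))
    if yaw is not None:
        y=np.radians(yaw);D=np.array([[np.cos(y),np.sin(y),0],[np.sin(y),-np.cos(y),0],[0,0,-1]]).reshape(3,3)
        print('turn',np.round(R.from_matrix(M.T@D).as_rotvec(),4))
E
python3 - <<'E'
from h import *
c=cam('top')
q=np.array([[207,400],[265,430],[247,470],[183,450]])/4+[110,140]
print(plane(c,q[:2],.046)); d=np.diff(plane(c,q[:2],.046),axis=0)[0];print('edge',np.degrees(np.arctan2(d[1],d[0])))
goal([.465,.211,.237],114)
E
```

```text
[[0.49705433 0.21302574 0.046     ]
 [0.46233897 0.17820657 0.046     ]]
edge -134.91445881973513
shift mm [ 510.6 -617.5    0.8] tilt [-2.0e-04 -1.4e-03 -1.0e+00] yaw 25.2
turn [-1.3000e-03 -1.0000e-03 -1.5499e+00]
```

```bash
python3 -m pendant '[0.039,-0.0475,0,0,0,0,0.09, 0.039,-0.0475,0,0,0,0,0.09, 0.039,-0.0475,0,0,0,0,0.09, 0.039,-0.0475,0,0,0,0,0.09, 0.039,-0.0475,0,0,0,0,0.09, 0.039,-0.0475,0,0,0,0,0.09, 0.039,-0.0475,0,0,0,0,0.09, 0.039,-0.0475,0,0,0,0,0.09, 0.039,-0.0475,0,0,0,0,0.09, 0.039,-0.0475,0,0,0,0,0.09]'; python3 -m pendant '[0.039,-0.0475,0,0,0,0,0.09, 0.039,-0.0475,0,0,0,0,0.09, 0.039,-0.0475,0,0,0,0,0.09,0,0,0,0,0,-0.18,0.09,0,0,0,0,0,-0.18,0.09,0,0,0,0,0,-0.18,0.09,0,0,0,0,0,-0.18,0.09,0,0,0,0,0,-0.18,0.09,0,0,0,0,0,-0.18,0.09,0,0,0,0,0,-0.18,0.09]'; python3 -m pendant '[0,0,0,0,0,-0.18,0.09,0,0,0,0,0,-0.18,0.09,0,0,0,0,0,-0.18,0.09,0,0,0,0,0,-0.12,0.09,0,0,0,0,0,0,0.09]'; python3 - <<'E'
from h import *
goal([.465,.211,.237],135)
cv2.imwrite('pics/w1.png',get_image('wrist')[...,::-1])
E
```

```text
clock: 1.35
position: [0.4168, 0.0321, 0.2378]
ee_rot: [3.066, 0.684, 0.001]
force: [1.4, -0.7, -1.0]
width: 0.983
gripper_force: 0.0
clock: 2.6
position: [0.4618, 0.2088, 0.2374]
ee_rot: [-2.067, -2.366, 0.001]
force: [-0.7, -0.2, -0.4]
width: 0.98
gripper_force: 0.0
clock: 3.22
position: [0.4619, 0.2088, 0.2374]
ee_rot: [-1.198, -2.903, 0.001]
force: [0.5, -0.5, 0.2]
width: 0.979
gripper_force: 0.0
shift mm [-0.6  3.8  0.3] tilt [ 5.e-04 -6.e-04 -1.e+00] yaw 135.14
turn [-0.0006 -0.0005  0.0024]
```

View pics/w1.png

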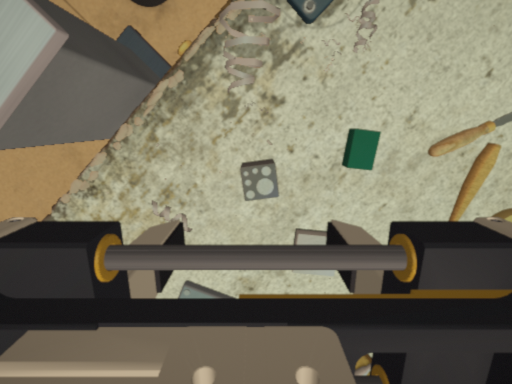

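The wrist view shows the block at (260,180), turned a few degrees. Next I segment it.

```bash
python3 - <<'E'
from h import *
c=cam('wrist');im=cv2.imread('pics/w1.png');print('tcp px',proj(c,observe()['position']))
g=cv2.cvtColor(im,6)
m=(cv2.GaussianBlur(g,(3,3),0)<105).astype(np.uint8);m[:140]=0;m[215:]=0;m[:,:225]=0;m[:,300:]=0
cs,_=cv2.findContours(m,0,2);k=max(cs,key=cv2.contourArea)
b=cv2.boxPoints(cv2.minAreaRect(k));print(np.round(b,1).tolist())
P=plane(c,b,.046);print(P,np.linalg.norm(np.diff(P,axis=0),axis=1),P.mean(0))
cv2.imwrite('pics/w1c.png',cv2.resize(im[140:220,220:300],None,fx=6,fy=6))
E
```

```text
tcp px [[254.38882822 242.28128907]]
[[240.39999389648438, 162.6999969482422], [272.70001220703125, 158.5], [274.0, 168.89999389648438], [241.8000030517578, 173.10000610351562]]
[[0.43425067 0.21069686 0.046     ]
 [0.45934367 0.24336042 0.046     ]
 [0.47005531 0.23540944 0.046     ]
 [0.44475548 0.20238702 0.046     ]] [0.0411894  0.01334007 0.04160002] [0.45210128 0.22296343 0.046     ]
```

View pics/w1c.png

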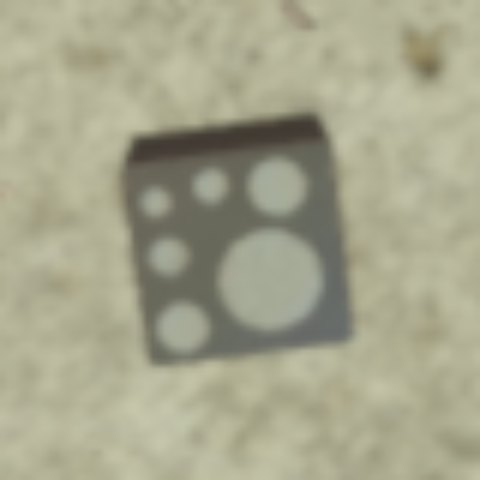

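The top-face corners in the crop are about (130,163), (328,143), (353,338) and (150,363).

```bash
python3 - <<'E'
from h import *
c=cam('wrist')
b=np.array([[130,163],[328,143],[353,338],[150,363]])/6+[220,140]
P=plane(c,b,.046);d=np.diff(P[[0,1,2,3,0]],axis=0)
print(P.mean(0),np.linalg.norm(d,axis=1),np.degrees(np.arctan2(d[:,1],d[:,0]))%90)
C=P.mean(0)
w=np.degrees(np.unwrap(np.arctan2(d[:,1],d[:,0])*4)/4).mean();print(w)
y=135+((np.degrees(np.angle(np.mean(np.exp(4j*np.arctan2(d[:,1],d[:,0])))))/4-135+45)%90-45)
print('yaw',y);goal([C[0],C[1],.031],y)
E
```

```text
[0.46982439 0.21050714 0.046     ] [0.04221984 0.04325613 0.04480626 0.04438659] [50.83040069 53.35930529 52.32368711 49.97506066]
51.6221134383127
yaw 141.62198645990986
shift mm [ -4.5   6.9 206.4] tilt [ 4.e-04 -5.e-04 -1.e+00] yaw 135.03
turn [-0.0005 -0.0004 -0.115 ]
```

```bash
python3 -m pendant '[-0.0045,0.007,0.03,0,0,-0.115,0.09, 0,0,0.05,0,0,0,0.09, 0,0,0.05,0,0,0,0.09, 0,0,0.05,0,0,0,0.09, 0,0,0.037,0,0,0,0.09, 0,0,0,0,0,0,0.09, 0,0,0,0,0,0,0.03,0,0,0,0,0,0,0.03,0,0,0,0,0,0,0.03,0,0,0,0,0,0,0.03]' 35; python3 -m pendant '[0,0,0,0,0,0,0.03,0,0,0,0,0,0,0.03]'
```

```text
clock: 4.53
position: [0.4705, 0.2108, 0.0214]
ee_rot: [1.029, 2.967, 0.001]
force: [-0.3, 0.5, -0.6]
width: 0.601
gripper_force: 0.0
clock: 4.78
position: [0.4699, 0.2102, 0.0209]
ee_rot: [1.029, 2.968, -0.002]
force: [-2.0, -2.5, 6.2]
width: 0.499
gripper_force: 35.0
```

```bash
python3 -m pendant '[0,0,-0.02,0,0,0,0.03, 0,0,-0.05,0,0,0,0.03, 0,0,-0.05,0,0,0,0.03, 0,0,-0.05,0,0,0,0.03, 0,0,-0.04,0,0,0,0.03, 0,0,0,0,0,0,0.03, 0,0,0,0,0,0,0.03,0,0,0,0,0,0,0.03]'; python3 - <<'E'
from h import *
print(observe()['force'],observe()['width'])
cv2.imwrite('pics/w2.png',get_image('wrist')[...,::-1])
print(observe()['force'])
# refine pan from top and side views
t=get_image('top');s=get_image('side')
cv2.imwrite('pics/top1.png',t[...,::-1]);cv2.imwrite('pics/side1.png',s[...,::-1])
goal([.5647,-.0208,.231],111)
a=cv2.resize(s[165:235,220:310,::-1],None,fx=8,fy=8,interpolation=2)
cv2.imwrite('pics/s1c.png',a)
E
```

```text
clock: 5.78
position: [0.4693, 0.2101, 0.2293]
ee_rot: [-1.027, -2.967, 0.003]
force: [-0.2, 0.3, -3.5]
width: 0.496
gripper_force: 35.0
[-0.17989295  0.25439018 -3.48522672] 0.4957259326265888
[-0.11026465  0.28025023 -5.34257324]
shift mm [-217.8 -123.1   -1.3] tilt [ 0.0011 -0.0015 -1.    ] yaw 141.81
turn [-0.0017 -0.0007  0.5377]
```

View pics/s1c.png

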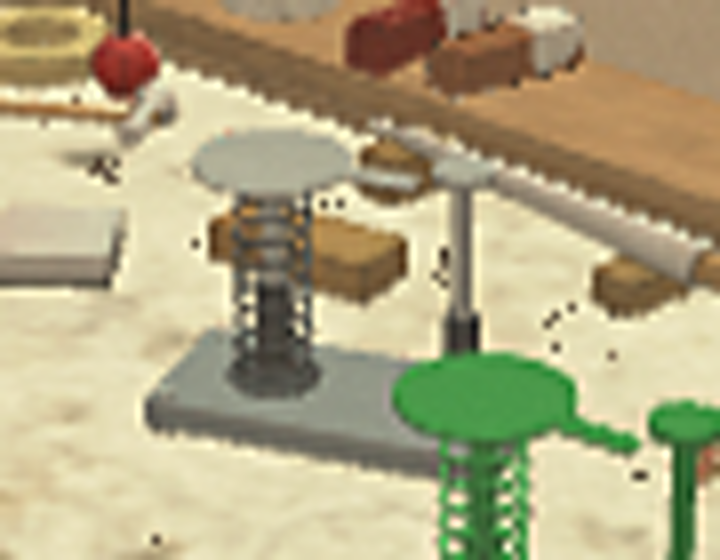

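The side crop shows the pan's top centre at crop (273,158), i.e. (254.1,184.8), and the button's top at crop (466,168), i.e. (278.3,186.0). I triangulate these with the top view.

```bash
python3 - <<'E'
from h import *
t,s=cam('top'),cam('side')
p=tri([(t,[231.2,184.5]),(s,[254.1,184.8])]);b=tri([(t,[258.2,163.7]),(s,[278.3,186.0])])
print(p,b)
print(plane(s,[254.1,184.8],.14),plane(t,[231.2,184.5],.14),plane(s,[278.3,186],.155),plane(t,[258.2,163.7],.155))
# ellipse fit in top image: pan = blurred grey, print profile
im=cv2.imread('pics/top0.png').astype(int)
for r in(178,184,190): print(r,im[r,208:256].mean(1).astype(int).tolist())
g=observe();print(g['force'],proj(cam('wrist'),[.5647,-.0208,.14]))
E
```

```text
[ 0.56870879 -0.02273119  0.13563772] [ 0.60517316 -0.11619698  0.1460542 ]
[[ 0.56283079 -0.02955238  0.14      ]] [[ 0.56603138 -0.02176975  0.14      ]] [[ 0.59268087 -0.12913581  0.155     ]] [[ 0.59930698 -0.11342068  0.155     ]]
178 [165, 161, 161, 162, 162, 163, 162, 160, 156, 153, 149, 141, 133, 130, 129, 130, 130, 129, 129, 128, 128, 128, 129, 129, 129, 128, 128, 128, 128, 128, 129, 128, 129, 129, 127, 118, 112, 111, 112, 111, 111, 112, 112, 110, 104, 89, 67, 55]
184 [168, 169, 170, 170, 171, 170, 168, 166, 161, 143, 131, 128, 128, 129, 129, 129, 129, 128, 128, 128, 128, 128, 128, 128, 129, 129, 129, 130, 129, 130, 131, 130, 131, 129, 128, 127, 124, 117, 112, 112, 112, 113, 112, 110, 102, 88, 77, 71]
190 [170, 170, 168, 164, 163, 164, 164, 162, 161, 156, 146, 131, 128, 128, 128, 128, 128, 130, 130, 130, 131, 132, 132, 132, 131, 129, 128, 127, 128, 128, 129, 129, 130, 129, 124, 115, 112, 112, 112, 112, 112, 112, 112, 112, 112, 111, 112, 111]
[-0.16646858 -0.55766791 -5.49887711] [[145.91928244 385.8660804 ]]
```

```bash
python3 -m pendant '[-0.052,-0.005,0,0,0,0,0.03, -0.052,-0.005,0,0,0,0,0.03, -0.052,-0.005,0,0,0,0,0.03, -0.052,-0.005,0,0,0,0,0.03, -0.05,-0.003,0,0,0,0,0.03, 0,0,0,0,0,0,0.03, 0,0,0,0,0,0,0.03]'; python3 - <<'E'
from h import *
s=observe();cv2.imwrite('pics/w3.png',get_image('wrist')[...,::-1])
c=cam('wrist',s);import pickle;pickle.dump(c,open('c3.pkl','wb'))
print(proj(c,[[.566,-.022,.14],[.6,-.114,.155]]))
print([observe()['force'].round(2).tolist()])
E
```

```text
clock: 6.8
position: [0.6581, 0.0338, 0.2298]
ee_rot: [-1.027, -2.967, -0.001]
force: [-0.1, 1.1, -4.4]
width: 0.498
gripper_force: 35.0
[[141.01077094 159.86146302]
 [ 87.94689736 253.61482127]]
[[-1.24, 0.39, -5.48]]
```

View pics/w3.png

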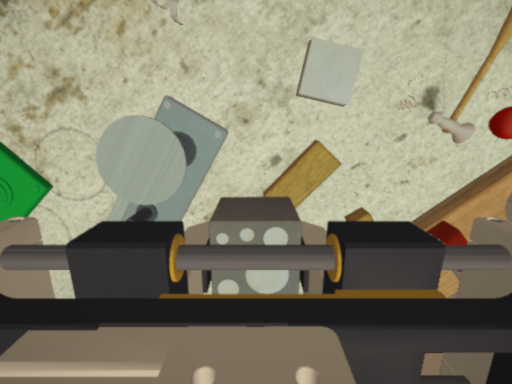

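The wrist view shows the pan spanning columns 96–187 and rows 115–206, so its centre is (141.5,160.5), which agrees with the estimate. The held block's front top edge is at about row 221.

```bash
python3 - <<'E'
from h import *
import pickle;c=pickle.load(open('c3.pkl','rb'))
p=plane(c,[141.5,160.5],.14)[0];print(p)
M,t=ax()
im=cv2.imread('pics/w3.png').astype(int)[...,1]
print(im[190:245,260].tolist())
for r in(218,221,224):print(r,(M.T@(plane(c,[255,r],t[2]+.025)[0]-t)*1e3).round(1))
goal([p[0],p[1],.180],111)
E
```

```text
[ 0.56667618 -0.02205717  0.14      ]
[184, 184, 183, 180, 177, 173, 141, 89, 63, 60, 60, 60, 61, 61, 61, 62, 63, 63, 64, 64, 66, 65, 66, 66, 66, 67, 67, 67, 67, 72, 76, 93, 105, 109, 109, 110, 110, 110, 109, 109, 109, 109, 109, 109, 109, 110, 109, 108, 110, 110, 110, 111, 111, 109, 88]
218 [ 23.9   0.  -25. ]
221 [ 22.3   0.  -25. ]
224 [ 20.8   0.  -25. ]
shift mm [  36.7 -100.7   50.3] tilt [ 1.6e-03 -1.0e-04 -1.0e+00] yaw 141.89
turn [-0.0006 -0.0015  0.539 ]
```

```bash
python3 -m pendant '[0.0125,-0.0335,0,0,0,0,0.03, 0.0125,-0.0335,0,0,0,0,0.03, 0.0125,-0.0335,0,0,0,0,0.03, 0,0,0.015,0,0,0.18,0.03, 0,0,0.015,0,0,0.18,0.03, 0,0,0.015,0,0,0.18,0.03, 0,0,0,0,0,0,0.03, 0,0,0,0,0,0,0.03]'; python3 - <<'E'
from h import *
goal([.5667,-.0221,.157],111);print(observe()['force'])
E
```

```text
clock: 7.85
position: [0.567, -0.0217, 0.1865]
ee_rot: [1.775, 2.591, 0.001]
force: [0.1, 0.1, -4.9]
width: 0.502
gripper_force: 35.0
shift mm [-0.3 -0.4 29.5] tilt [-3.e-04  6.e-04 -1.e+00] yaw 111.17
turn [0.0006 0.0003 0.0029]
[ 0.08869365  0.06612696 -4.94954723]
```

```bash
python3 -m pendant '[0,0,0.01,0,0,0,0.03, 0,0,0.01,0,0,0,0.03, 0,0,0.006,0,0,0,0.03, 0,0,0.003,0,0,0,0.03, 0,0,0,0,0,0,0.03,0,0,0,0,0,0,0.03]' && python3 -m pendant '[0,0,0,0,0,0,0.055, 0,0,0,0,0,0,0.06, 0,0,0,0,0,0,0.07, 0,0,0,0,0,0,0.07, 0,0,0,0,0,0,0.07, 0,0,0,0,0,0,0.07]' && python3 - <<'E'
from h import *
get=get_image
cv2.imwrite('pics/w4.png',get('wrist')[...,::-1])
s=get('side');cv2.imwrite('pics/s4.png',s[...,::-1])
cv2.imwrite('pics/s4c.png',np.hstack([cv2.resize(s[140:240,210:320,::-1],(440,400)),cv2.resize(cv2.imread('pics/w4.png')[150:350,170:340],(340,400))]))
E
```

```text
clock: 8.6
position: [0.5671, -0.0226, 0.157]
ee_rot: [1.783, 2.587, 0.0]
force: [-0.4, -1.5, -3.4]
width: 0.495
gripper_force: 35.0
clock: 9.35
position: [0.567, -0.0226, 0.1567]
ee_rot: [1.783, 2.587, 0.0]
force: [0.2, -0.3, -0.2]
width: 0.76
gripper_force: 0.0
```

View pics/s4c.png

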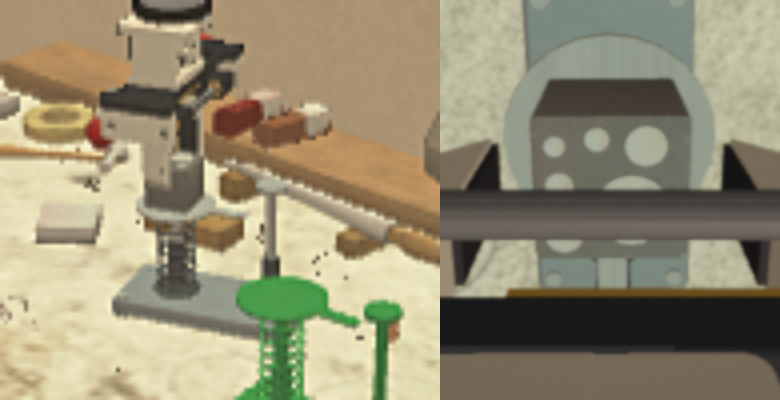

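The block stands on the sinking pan and the fingers have released it. I lift away and step past the button to view both.

```bash
python3 -m pendant '[0,0,-0.03,0,0,0,0.07, 0,0,-0.035,0,0,0,0.07, -0.053,0,0,0,0,0,0, -0.053,0,0,0,0,0,0, -0.054,0,0,0,0,0,0, 0,0,0,0,0,0,0, 0,0,0,0,0,0,0, 0,0,0,0,0,0,0, 0,0,0,0,0,0,0,0,0,0,0,0,0,0]' 10 && python3 - <<'E'
from h import *
import pickle
s=observe();im=get_image('wrist')[...,::-1];cv2.imwrite('pics/w5.png',im)
c=cam('wrist',s);pickle.dump(c,open('c5.pkl','wb'))
print(s['position'],proj(c,[[.6009,-.1161,.155],[.5667,-.0221,.115]]))
s=get_image('side');cv2.imwrite('pics/s5.png',s[...,::-1])
cv2.imwrite('pics/c5.png',np.hstack([cv2.resize(im[0:260,130:380],(385,400)),cv2.resize(s[160:240,215:295,::-1],(400,400))]))
E
```

```text
clock: 10.7
position: [0.6239, -0.1715, 0.222]
ee_rot: [1.781, 2.587, -0.0]
force: [0.6, 0.1, 0.9]
width: 0.011
gripper_force: 0.0
[ 0.62392634 -0.1714778   0.22195862] [[252.34742849 135.45245111]
 [254.38123313  10.44968403]]
```

View pics/c5.png

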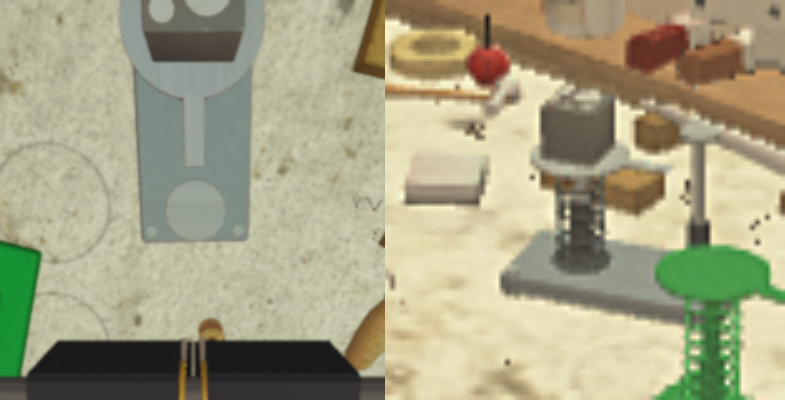

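The composite shows the button centre at wrist pixel (257.3,136.4), which is 5 px off the prediction. The block stands squarely on the pan. In the side view the pointer tip dropped about 6 px.

```bash
python3 - <<'E'
from h import *
import pickle
c=pickle.load(open('c5.pkl','rb'))
im=cv2.imread('pics/w5.png')
g=cv2.cvtColor(im,6)
h=cv2.HoughCircles(g[100:175,215:300],cv2.HOUGH_GRADIENT,1,40,param1=80,param2=12,minRadius=15,maxRadius=24);print('circle',h[0][:2]+[215,100,0] if h is not None else None)
b=plane(c,[257.3,136.4],.153)[0];print('btn',b,plane(c,h[0][0][:2]+[215,100],.153))
goal([b[0],b[1],.2])
s=cam('side');print('side px per z',proj(s,[[.5667,-.0221,z] for z in(.14,.12,.11,.1)]).round(1).tolist())
a,z=[cv2.imread(f'pics/{n}.png') for n in('side0','s5')]
t=a[178:196,242:252]  # left part of pan
r=cv2.matchTemplate(z[170:220,238:256],t,cv2.TM_CCOEFF_NORMED);print(cv2.minMaxLoc(r));k=r[:,4];print(np.round(k,2).tolist())
print(g[0:60:4,190:].shape,[ (np.abs(np.diff(g[r].astype(int)))>25).nonzero()[0].tolist() for r in(60,70,80,90,100)])
E
```

```text
circle [[255.5        135.5         18.79999924]]
btn [ 0.6048345  -0.11547073  0.153     ] [[ 0.6032547 -0.1153287  0.153    ]]
shift mm [59.5  2.2 21.8] tilt [-2.e-04  0.e+00 -1.e+00] yaw 110.88
side px per z [[253.4, 184.0], [253.5, 188.6], [253.5, 190.9], [253.6, 193.2]]
(-0.14154794812202454, 0.5795094966888428, (1, 18), (4, 4))
[0.3400000035762787, 0.4000000059604645, 0.44999998807907104, 0.5099999904632568, 0.5799999833106995, 0.5699999928474426, 0.46000000834465027, 0.3799999952316284, 0.4099999964237213, 0.4099999964237213, 0.4399999976158142, 0.36000001430511475, 0.23000000417232513, 0.18000000715255737, 0.1899999976158142, 0.17000000178813934, 0.20000000298023224, 0.15000000596046448, 0.09000000357627869, 0.17000000178813934, 0.2199999988079071, 0.33000001311302185, 0.3799999952316284, 0.30000001192092896, 0.3100000023841858, 0.30000001192092896, 0.33000001311302185, 0.38999998569488525, 0.3799999952316284, 0.36000001430511475, 0.3499999940395355, 0.3799999952316284, 0.41999998688697815]
(15, 322) [[216, 465, 498, 499], [216, 217, 458, 492, 493], [8, 217, 451, 486, 487], [217, 218, 292, 444, 445, 481, 482], [4, 218, 438, 475, 476]]
```

```bash
python3 -m pendant '[0.0595,0.0025,0.02,0,0,0,0, 0,0,0.02,0,0,0,0, 0,0,0.008,0,0,0,0, 0,0,0.008,0,0,0,0, 0,0,0.008,0,0,0,0, 0,0,0.008,0,0,0,0,0,0,0.008,0,0,0,0, 0,0,0.007,0,0,0,0, 0,0,0.005,0,0,0,0, 0,0,0,0,0,0,0]' && python3 - <<'E'
from h import *
print(observe()['position'],observe()['force']);cv2.imwrite('pics/w6.png',get_image('wrist')[...,::-1])
print(observe()['position'],observe()['force'])
E
```

```text
clock: 12.05
position: [0.6047, -0.1154, 0.1292]
ee_rot: [-1.781, -2.586, 0.0]
force: [-0.5, -0.3, -0.1]
width: 0.008
gripper_force: 0.0
[ 0.60468986 -0.11536874  0.12916059] [-0.49792659 -0.3396008  -0.13413483]
[ 0.60469136 -0.11520493  0.12935252] [-0.649874    0.11525335  0.25405923]
```

```bash
python3 -m pendant '[0,0,-0.03,0,0,0,0, -0.01,0.0525,0,0,0,0,0, -0.01,0.0525,0,0,0,0,0, 0,0,0.04,0,0,0,0, 0,0,0,0,0,0,0, 0,0,0,0,0,0,0, 0,0,0,0,0,0,0]' && python3 - <<'E'
from h import *
import pickle
s=observe();im=get_image('wrist')[...,::-1];cv2.imwrite('pics/w7.png',im)
c=cam('wrist',s);pickle.dump(c,open('c7.pkl','wb'))
print(s['position'],proj(c,[[.604,-.1155,.118],[.5667,-.0221,.114]]))
cv2.imwrite('pics/c7.png',cv2.resize(im[0:240,0:200],None,fx=2.5,fy=2.5,interpolation=2))
E
```

```text
clock: 12.98
position: [0.7108, -0.0974, 0.1217]
ee_rot: [1.782, 2.585, 0.002]
force: [-0.4, -0.9, -0.4]
width: 0.005
gripper_force: 0.0
[ 0.71080429 -0.09739676  0.12171927] [[ 74.92933603 207.24657801]
 [ 42.73385019  16.63419763]]
```

View pics/c7.png

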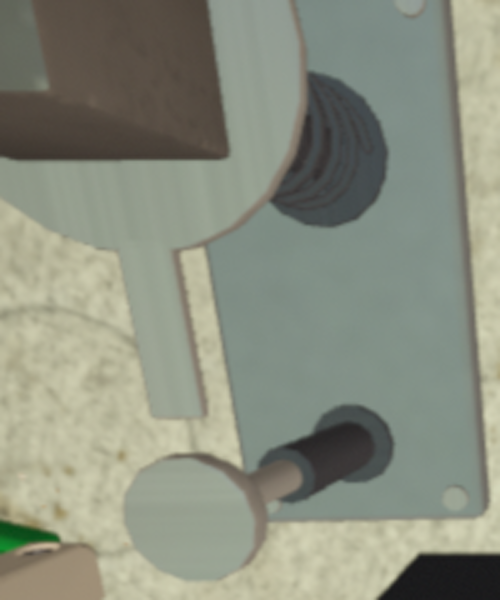

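The oblique view shows the button's top centre at (75.3,206.4), matching the prediction for z=0.118. The pointer tip's top-edge centre is at (69.8,166.4), its root at (59.2,100), and the base's right edge runs from (178,0) to (194,204).

```bash
python3 - <<'E'
from h import *
import pickle
c=pickle.load(open('c7.pkl','rb'))
b=plane(c,[75.3,206.4],.118)[0]
e=plane(c,[[178,0],[194,204]],.02);d=e[1]-e[0];d/=np.linalg.norm(d);print('btn',b,'dir',np.degrees(np.arctan2(d[1],d[0])))
for a in(-68.2,-69.1,-70):
  d=np.array([np.cos(np.radians(a)),np.sin(np.radians(a)),0]);n=np.array([-d[1],d[0],0])
  for z in(.108,.112,.116,.12):
    P=plane(c,[[69.8,166.4],[59.2,100]],z)
    print(a,z,'along',((b-P[0])@d*1e3).round(1),'lat',((P-b)@n*1e3).round(1),'ptr ang',np.degrees(np.arctan2(*(P[0]-P[1])[[1,0]])).round(1))
im=cv2.imread('pics/w7.png').astype(int)
for r in(130,150,160,205):print(r,im[r,40:115].mean(1).astype(int).tolist())
E
```

```text
btn [ 0.60410257 -0.11490014  0.118     ] dir -68.22052905210927
-68.2 0.108 along 22.3 lat [-5.6 -4.2] ptr ang -70.2
-68.2 0.112 along 22.9 lat [-2.8 -1.5] ptr ang -70.2
-68.2 0.116 along 23.5 lat [-0.   1.3] ptr ang -70.2
-68.2 0.12 along 24.1 lat [2.8 4. ] ptr ang -70.2
-69.1 0.108 along 22.3 lat [-5.9 -5.2] ptr ang -70.2
-69.1 0.112 along 22.9 lat [-3.2 -2.4] ptr ang -70.2
-69.1 0.116 along 23.5 lat [-0.4  0.3] ptr ang -70.2
-69.1 0.12 along 24.1 lat [2.4 3.1] ptr ang -70.2
-70 0.108 along 22.2 lat [-6.3 -6.1] ptr ang -70.2
-70 0.112 along 22.8 lat [-3.5 -3.4] ptr ang -70.2
-70 0.116 along 23.5 lat [-0.8 -0.6] ptr ang -70.2
-70 0.12 along 24.1 lat [2.  2.2] ptr ang -70.2
130 [163, 162, 162, 164, 167, 171, 176, 178, 182, 185, 183, 179, 168, 156, 154, 154, 155, 155, 156, 156, 156, 155, 153, 153, 153, 153, 154, 155, 156, 156, 156, 154, 152, 146, 133, 121, 127, 158, 177, 178, 179, 181, 183, 186, 186, 186, 175, 148, 125, 131, 134, 135, 135, 135, 134, 135, 134, 134, 134, 134, 134, 134, 134, 134, 135, 135, 135, 135, 135, 134, 134, 134, 134, 134, 135]
150 [154, 159, 164, 168, 170, 170, 1
[... 403 characters left out ...]
 177, 180, 181, 182, 180, 179, 176, 168, 156, 155, 154, 155, 156, 156, 157, 157, 155, 154, 153, 153, 153, 155, 156, 157, 157, 157, 155, 154, 146, 132, 123, 129, 159, 179, 182, 182, 184, 186, 188, 189, 185, 160, 127, 132, 137, 136, 136, 137, 137, 136, 136, 135, 135, 135, 135, 135, 135, 135, 135, 136, 136, 136, 136, 137]
205 [181, 184, 186, 187, 188, 187, 184, 181, 175, 161, 148, 148, 149, 148, 149, 148, 148, 149, 149, 149, 149, 149, 150, 149, 150, 150, 149, 150, 149, 149, 150, 150, 150, 150, 150, 150, 150, 150, 151, 151, 151, 151, 151, 151, 151, 151, 151, 152, 151, 151, 151, 152, 152, 152, 152, 152, 152, 152, 153, 152, 147, 133, 123, 118, 117, 116, 120, 135, 142, 138, 136, 135, 135, 136, 136]
```

```bash
python3 - <<'E'
from h import *
import pickle
c=pickle.load(open('c7.pkl','rb'))
b=plane(c,[74.9,206.4],.118)[0];print(b)
for z in(.112,.114,.116,.118):
  P=plane(c,[[70.3,166.4],[57.15,100]],z);q=P[0]-P[1];a=np.arctan2(q[1],q[0])
  o=[]
  for t in(a,np.radians(-68.6)):
    d=np.array([np.cos(t),np.sin(t),0]);n=np.array([-d[1],d[0],0]);o+=[((P-b)@n*1e3).round(1)]
  print(z,np.degrees(a).round(1),((b-P[0])@d*1e3).round(1),o)
goal([.604,-.1152,.1292])
E
```

```text
[ 0.6038818  -0.11498394  0.118     ]
0.112 -68.0 22.9 [array([-2.2, -2.2]), array([-2.4, -2.8])]
0.114 -68.0 23.2 [array([-0.8, -0.8]), array([-1. , -1.4])]
0.116 -68.0 23.5 [array([0.6, 0.6]), array([ 0.3, -0. ])]
0.118 -68.0 23.8 [array([2., 2.]), array([1.7, 1.4])]
shift mm [  21.4 -106.1   -7.8] tilt [-0.001   0.0018 -1.    ] yaw 110.83
```

```bash
python3 -m pendant '[0,0,-0.035,0,0,0,0, 0.0105,-0.053,0,0,0,0,0, 0.0105,-0.053,0,0,0,0,0, 0,0,0.015,0,0,0,0, 0,0,0.007,0,0,0,0, 0,0,0,0,0,0,0, 0,0,0,0,0,0,0]' && python3 - <<'E'
from h import *
goal([.604,-.1152,.1267])
E
```

```text
clock: 13.9
position: [0.6049, -0.1147, 0.133]
ee_rot: [1.782, 2.587, 0.002]
force: [-0.5, -0.6, 0.2]
width: 0.005
gripper_force: 0.0
shift mm [-0.1 -1.1  6.3] tilt [ 3.e-04  1.e-03 -1.e+00] yaw 110.88
```

```bash
python3 -m pendant '[0,-0.001,0.002,0,0,0,0, 0,0,0.002,0,0,0,0, 0,0,0.002,0,0,0,0, 0,0,0,0,0,0,0, 0,0,0,0,0,0,0, 0,0,0,0,0,0,0]' && python3 - <<'E'
from h import *
goal([.604,-.1152,.1267])
E
```

```text
clock: 14.65
position: [0.6029, -0.1157, 0.1267]
ee_rot: [-1.783, -2.587, 0.0]
force: [0.4, 0.8, 0.6]
width: 0.005
gripper_force: 0.1
shift mm [0.1 1.2 0. ] tilt [ 1.e-04 -2.e-04 -1.e+00] yaw 110.85
```

Next I back off and check from the same oblique viewpoint.

```bash
python3 -m pendant '[0,0,-0.03,0,0,0,0, -0.01,0.053,0,0,0,0,0, -0.01,0.053,0,0,0,0,0, 0,0,0.035,0,0,0,0, 0,0,0,0,0,0,0, 0,0,0,0,0,0,0, 0,0,0,0,0,0,0]' && python3 - <<'E'
from h import *
import pickle
s=observe();im=get_image('wrist')[...,::-1];cv2.imwrite('pics/w8.png',im)
c=cam('wrist',s);pickle.dump(c,open('c8.pkl','wb'))
print(s['position'],proj(c,[[.604,-.1155,.1157],[.5667,-.0221,.1155]]))
v=im.astype(int)
for r in(130,160,206):print(r,v[r,40:110].mean(1).astype(int).tolist())
cv2.imwrite('pics/c8.png',cv2.resize(im[0:240,0:200],None,fx=2.5,fy=2.5,interpolation=2))
E
```

```text
clock: 15.52
position: [0.7094, -0.097, 0.1235]
ee_rot: [1.782, 2.585, 0.001]
force: [0.3, 0.8, 0.5]
width: 0.003
gripper_force: 0.0
[ 0.70941985 -0.09700779  0.12352661] [[ 81.48291406 206.56008079]
 [ 45.79391856  18.81499555]]
130 [166, 161, 157, 155, 157, 162, 170, 177, 181, 184, 186, 187, 185, 182, 177, 175, 167, 155, 152, 153, 154, 155, 156, 156, 156, 155, 154, 153, 153, 153, 154, 155, 156, 157, 156, 154, 152, 147, 133, 122, 132, 160, 177, 179, 182, 184, 185, 186, 184, 164, 129, 128, 135, 135, 135, 135, 135, 135, 134, 134, 134, 135, 134, 134, 134, 134, 135, 136, 135, 135]
160 [168, 169, 174, 178, 183, 183, 177, 173, 175, 180, 183, 183, 179, 178, 180, 183, 182, 181, 180, 179, 175, 172, 167, 158, 152, 153, 155, 156, 156, 157, 157, 156, 155, 154, 153, 154, 155, 157, 158, 157, 157, 155, 154, 145, 130, 126, 143, 169, 182, 183, 184, 187, 190, 189, 169, 131, 129, 136, 137, 137, 137, 136, 136, 136, 136, 135, 135, 135, 135, 135]
206 [181, 181, 181, 182, 185, 187, 188, 189, 189, 186, 183, 183, 182, 179, 179, 177, 164, 151, 150, 150, 150, 150, 150, 150, 151, 150, 150, 151, 150, 150, 150, 151, 151, 152, 152, 152, 151, 151, 152, 152, 151, 151, 151, 152, 152, 152, 152, 152, 152, 152, 152, 152, 153, 153, 153, 152, 153, 153, 153, 153, 153, 153, 153, 153, 154, 154, 148, 136, 125, 120]
```

View pics/c8.png

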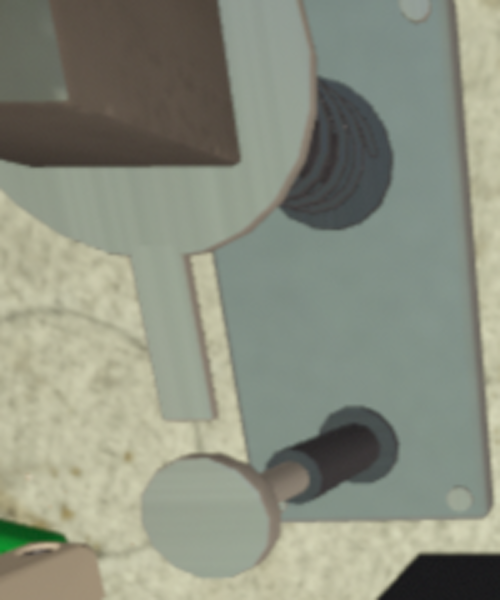

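The oblique check shows the pointer centreline, extended to the button's row, at column 82.3, and the button's centre at 81.7. That makes them level to about 0.5 mm. The block stands upright mid-pan and nothing is touching it, so I hand in.

```bash
python3 -c "
from cell import *
print(sign_off())"
```

```text
the job is handed in; nothing more can be done
None
```

The block is standing upright in the middle of the grey tester's pan, the gauge button is pushed down to within about 0.5 mm of the loaded pan's top by my camera check, and the job was handed in at about 15.6 s (no verdict returned).

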